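# Reset the bench potentiostat through its recessed key

## Task

The white bench potentiostat has tripped: with the fingertips, push the sliding cover on its top fully open to bare the recessed well, then reach into the well, press the sunken reset key all the way down and keep it down for two seconds, then let it spring back up and withdraw, leaving the cover open. Only push and press: do not lift, tip or shove the instrument along the bench, do not press the round raised run button beside the well, and leave the stirrer, beaker, vial and mouse where they are.

Things in the scene. Friction and masses are not known exactly. Their poses are not given: they have to be found in the camera images.
- analyser: The potentiostat: loose white plastic box, 1.4 to 2.4 kg, 170 (x) x 240 (y) x 60 mm high, flat top. Origin: centre of its underside; z up; its -x side is the front (four dark sockets), turned at most 26 degrees from facing straight back along world -x. In its frame the well is centred at x -30, y -30 mm; the raised run button is at x -45, y +80; a flat dark display is at x +45, y +75.
- key_top (a point): Centre of the top of the sunken reset key, a grey oblong 22 (x) x 36 (y) mm, axes as the box, in the middle of the well: a rectangular pit in the box top, 38 (x) x 56 (y) mm, upright walls, 24 mm deep. Untouched, the key's top is 16 mm below the box top (44 mm above the bench). Hidden under the cover at the start.
- reset_key (a joint): Travel of the reset key, m: 0 = up, 0.005 = fully down. A spring brings it back; it takes 1.2 N to start it moving and 4 N to bring it fully down.
- ridge_front (a point): Middle of the front (-x) face of the cover's upright ridge, 7 mm above the box top; axes as the box. The cover is a grey plate 46 (x) x 72 (y) x 4 mm on the box top, centred on the well in y. The ridge stands on its front edge: 60 mm long (y), 8 thick (x), top 14 mm above the box top. Push it from the front towards the box's +x to open.
- cover (a joint): Opening of the sliding cover, m: 0 = shut over the well, 0.060 = fully open against its stop; starts at 0 to 0.008. It slides along the box's +x with about 1.5 N of friction and stays where it is left. Shut, the ridge's front face is at x -53 mm in the box's frame.
- run_key (a joint): Travel of the round run button, m: 0 = up, 0.004 = down. Grey, 22 mm across, standing 10 mm above the box top. Not to be pressed.
- stirrer: Bystander: a white magnetic stirrer, fixed to the bench, 140 x 140 x 40 mm high, round plate on top. Origin: centre of its underside. It stands left or right of the potentiostat.
- beaker_mid (a point): Bystander: centre of an open glass beaker standing on the stirrer, 52 mm across, 62 mm high (its rim 102 mm above the bench).
- vial_mid (a point): Bystander: centre of a small amber sample jar with a black cap, 28 mm across, 55 mm high, standing on the bench behind (+x of) the potentiostat.
- mouse: Bystander: a black computer mouse, 100 x 58 x 32 mm high, on the bench in front (-x) of the potentiostat. Origin: centre of its underside.

How it is judged (in metres and radians):
On the way, in this order (a step that is already met when the one before it is completed fails the run):
1. the cover has been pushed open (more than 50 of its 60 mm) (value of joint cover above 0.05 m), for 0.2 s.
2. the fingers hold the reset key down (more than 4 of its 5 mm) for 1.8 s, with the cover open (value of joint reset_key above 0.004 m and value of joint cover above 0.05 m and contact force between the fingers and analyser above 0.5 N), for 1.8 s.
At the end, for the whole second after the job is handed in: The reset key is up again (within 1 mm), the cover open (more than 50 of 60 mm), the potentiostat flat and at rest and the run button up; the potentiostat, stirrer, beaker, vial and mouse are within 25 mm of where they were (value of joint reset_key below 0.001 m and value of joint cover above 0.05 m and value of joint run_key below 0.002 m and height (world z) of analyser below 0.005 m and angle between analyser's own z axis and vertical below 0.05 rad and distance of each of analyser, stirrer, beaker_mid, vial_mid, mouse from where it was at the start of the episode below 0.025 m and linear speed of analyser below 0.01 m/s); the robot touches nothing.
It fails at once if the potentiostat is lifted or tipped (height (world z) of analyser above 0.01 m or angle between analyser's own z axis and vertical above 0.1 rad).
It fails at once if the potentiostat is shoved more than 25 mm (distance of analyser from where it was at the start of the episode above 0.025 m).
It fails at once if the run button is pressed (value of joint run_key above 0.002 m).
It fails at once if a bystander is moved, lifted or knocked over (distance of any of stirrer, beaker_mid, vial_mid, mouse from where it was at the start of the episode above 0.025 m or angle between any of beaker_mid, vial_mid's own z axis and vertical above 0.4 rad).
It also fails if it takes over 43 s, if anything falls off the work surface, if the arm or the gripper's body presses on something with over 40 N, if the wrist force passes 120 N, or if a joint passes its speed limit or range.

## Robot

A 6-joint arm with a two-finger parallel gripper is mounted at the origin on the work surface. World frame = base frame: x ahead of the robot, y to its left, z up, the work surface at z = 0. Lengths are in m, angles in degrees, forces in N, time in s.
With the tool pointing down it reaches from about 0.3 to 0.75 m from the base axis. Payload 8.5 kg.
Tool frame: the origin (TCP) lies on the centre line of the jaws, within the pads' length; the fingertips stand 17 mm ahead of it and the grasp point (between the pads) lies 2 mm behind it (env.tip_extent is the distance from the TCP to the fingertips, in m); z points along the fingers, y is the direction in which the jaws open and shut (so a half turn about z gives the same grasp; the last joint's range is limited). The gripper opens to 85 mm and grips with 20 to 120 N. Pads are 22 mm wide; open, the fingers measure 114 mm over their backs; the gripper's body (76 mm by 85 mm) begins 54 mm behind the grasp point. The pads swing forward as they close: fully open they stand 13 mm farther back than shut.
Start: joints at [51.778, 21.807, 74.336, -0, 83.858, -12.336], TCP at [0.24, 0.495, 0.248] pointing down, gripper open.
Joint ranges: [-178.18, 178.18], [-50.72, 133.34], [12.68, 142.11], [-81.47, 261.47], [9.98, 163.14], [-165.26, 165.26]. Speed limits (degrees/s): [136.94, 136.94, 180, 180, 180, 180].

## Interface

Orientations are given as a 3x3 rotation matrix whose columns are the frame's x, y, z axes.
In Python, from rig import telemetry, get_image, camera_params, close_job, env gives the robot as it stands.
- The arm moves only by the tool apply_moves, never from a script. Its argument "motion" is a list of rows, each an object of numbers: "tx", "ty", "tz": the shift along the tool's x, y, z in cm; "turn": the turn about the tool's z in degrees; "jaw": the gripper's target within -1 to 1 (fully open at 1, half-way at 0, shut at -1). In form: [{"tx": .., "ty": .., "tz": .., "turn": .., "jaw": ..}, ...]. A call has 1 to 5 rows; each row is the pose to reach, as a shift and turn from the pose measured when the call began, along the tool's axes at that moment; what a row does not reach only later rows make up. A row lasts 1/12 s, in which the tool goes at most 41.7 mm and 7.16 degrees, less where a joint would pass 70% of its speed; a pose out of reach is approached as far as the arm can. A call with a gripper value outside its range is refused whole. The fingers move at their own pace and stop on an object; "squeeze" is the grip in N (left out, the last holds). Time passes only in rows, so rows that repeat a pose let the fingers close. It gives the time, the measured TCP pose, the force and the opening at its end, in the units of the state.
- telemetry.observe(): the state, without advancing time (a new reading comes with each control period).
- get_image(name): name is "scene" or "top" or "wrist"; returns (picture, depth): 420x560x3 uint8, red, green, blue; 420x560 float32, m along the optical axis (not along the pixel's ray), 0 where there is no reading.
- camera_params(name): a dict with "fx", "fy", "cx", "cy" (pixels), "rvec" (rotation vector, rad) and "tvec" (3), from world to camera coordinates, as OpenCV has them. Camera axes: x right, y down, z forward; pixel columns grow to the right and rows downward; lengths in m; the calibration is good to about 2 mm. A picture is of the moment at which its call begins: read the wrist's pose just before it. camera_params takes no time and is no camera call; for the wrist camera it gives the pose at the moment of the call.
- close_job(): hands the job in, once; it reports no verdict.
The state is a dict: "time_s": time; "q": joint angles; "qvel": joint speeds; "joint_efforts": joint torques, N m; "position": TCP position; "tool_rot": TCP orientation; "ft_force": force on the tool from outside, world axes, zero at the start; "wrist_torque": the same for the moment, N m; "grip_width": finger opening in m.
Only numpy, scipy, OpenCV 4.12 (cv2) and the standard library are available. Lean on these libraries where they do the work, as an engineer would, in place of code of your own. Each camera call takes 0.05 s, during which the arm holds its last target. There are 200 camera calls.

## Working session

There is one attempt and no reset: what is moved stays moved. The work goes in short steps, Python scripts to look and compute and a tool call to move; the robot and the scene stay as the last step left them, time stands still between calls to the robot, and variables do not carry over. Pictures are saved under pics/ and viewed, about 8 in all and at most 12, crops included, and the job is handed in when it is done.

Besides the shell and the picture viewer there is one more tool, called after ">>>" by a JSON object that holds its "api" and its "payload". apply_moves: Moves the arm, as the interface text tells. Its arguments: {"type":"object","properties":{"motion":{"type":"array"},"squeeze":{"type":"number"}},"required":["motion"]}

```bash
ls; mkdir -p pics; python3 - <<'E'
from rig import telemetry,get_image,camera_params,env
import cv2,numpy as np
s=telemetry.observe();print(s['time_s'],s['position'],s['tool_rot'],s['ft_force'],s['grip_width'],env.tip_extent)
for n in ['scene','top']:
    im,d=get_image(n);cv2.imwrite(f'pics/{n}0.png',im[:,:,::-1]);np.save(f'pics/{n}0.npy',d);print(n,camera_params(n))
E
```

```text
pics
0.0 [0.23995072 0.49459234 0.24773349] [[-8.99658059e-01  4.36594326e-01 -8.78038528e-04]
 [ 4.36595106e-01  8.99657409e-01 -1.12249043e-03]
 [ 2.99860917e-04 -1.39320488e-03 -9.99998985e-01]] [ 0.18274743  0.07586906 -0.18955705] 0.08558686564855687 0.017
scene {'fx': 503.8639406115982, 'fy': 503.8639406115982, 'cx': 281.0501042225691, 'cy': 212.65253555427142, 'rvec': array([ 0.81457392,  2.49419147, -1.16871168]), 'tvec': array([ 0.42548866, -0.13394919,  1.48883084])}
top {'fx': 380.0299295895354, 'fy': 380.0299295895354, 'cx': 280.77458526725167, 'cy': 206.42086762952127, 'rvec': array([ 2.14547515, -2.14137388,  0.17831134]), 'tvec': array([-0.0020796 ,  0.52006093,  0.78366112])}
```

View pics/top0.png

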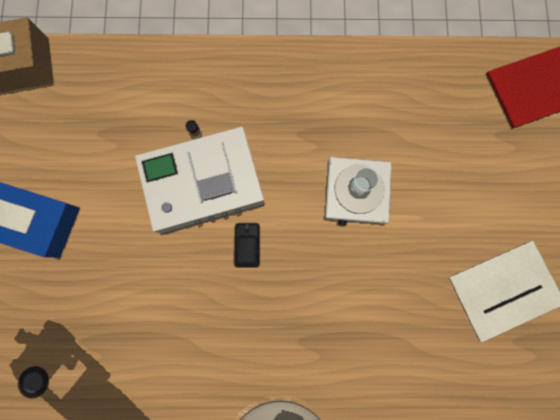

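View pics/scene0.png

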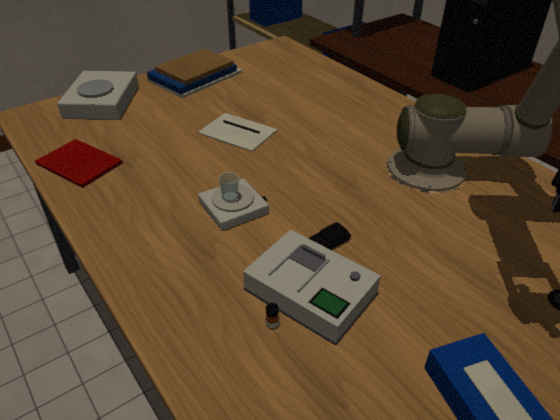

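The top view shows the white box at about (200,180), with the grey cover at (215,187), the run button at (167,207) and the mouse at (247,245). Next I'll fit the box from depth.

```bash
cat > h.py <<'E'
import cv2,numpy as np
def world(d,p):
    R=cv2.Rodrigues(p['rvec'])[0];v,u=np.mgrid[:d.shape[0],:d.shape[1]]
    c=np.stack([(u-p['cx'])/p['fx']*d,(v-p['cy'])/p['fy']*d,d],-1)
    return (c-p['tvec'])@R
def pix(P,p):
    return cv2.projectPoints(np.float64(P).reshape(-1,3),p['rvec'],p['tvec'],np.array([[p['fx'],0,p['cx']],[0,p['fy'],p['cy']],[0,0,1]]),None)[0][:,0]
E
python3 - <<'E'
from h import *
from rig import camera_params
for n,roi in [('top',(120,110,160,130)),('scene',(235,225,155,120))]:
    p=camera_params(n);d=np.load(f'pics/{n}0.npy');W=world(d,p)
    x,y,w,h=roi;S=W[y:y+h,x:x+w].reshape(-1,3)
    im=cv2.imread(f'pics/{n}0.png')
    T=S[(S[:,2]>.05)&(S[:,2]<.085)]
    T=T[(abs(T[:,2]-np.median(T[:,2]))<.02)]
    r=cv2.minAreaRect((T[:,:2]*1000).astype(np.float32));print(n,r,np.median(T[:,2]),len(T))
    bz=W[...,2][20:400:40,280:300];print('bench',np.median(W[250:350,280:400,2]) if n=='top' else '')
E
```

```text
top ((602.3167724609375, 183.12130737304688), (219.23068237304688, 240.91122436523438), 16.31237030029297) 0.060443432292401005 8891
bench -8.296274518259919e-05
scene ((600.4193115234375, 184.12716674804688), (222.2295379638672, 242.5830841064453), 16.031688690185547) 0.06009741847997045 7117
bench
```

```bash
python3 - <<'E'
from h import *
from rig import camera_params
for n,roi in [('top',(120,110,160,130)),('scene',(235,225,155,120))]:
    p=camera_params(n);d=np.load(f'pics/{n}0.npy');W=world(d,p)
    x,y,w,h=roi;S=W[y:y+h,x:x+w].reshape(-1,3)
    T=S[(S[:,2]>.0575)&(S[:,2]<.08)]
    r=cv2.minAreaRect((T[:,:2]*1000).astype(np.float32));print(n,r)
    a=np.deg2rad(r[2]);c=np.array(r[0])/1000
    ex=np.array([np.cos(a),np.sin(a)]);ey=np.array([-ex[1],ex[0]])
    B=np.c_[(S[:,:2]-c)@ex,(S[:,:2]-c)@ey,S[:,2]]*1000
    q=B[(B[:,2]>71)&(B[:,2]<78)&(abs(B[:,0])<80)&(abs(B[:,1])<100)];print('ridge/btn',len(q))
    for m in (q[:,1]<40,q[:,1]>40):
        if m.any(): print(q[m].min(0),q[m].max(0))
    q=B[(B[:,2]>67)&(abs(B[:,0])<80)&(B[:,1]>50)];print('btn',q.min(0) if len(q) else 0,q.max(0) if len(q) else 0)
    s=W[...,2]
    m=W[(W[...,2]>.012)&(W[...,2]<.05)&(W[...,0]<.53)&(W[...,0]>.35)&(W[...,1]>0)&(W[...,1]<.2)]
    print('mouse',m.min(0),m.max(0),len(m))
    print('yaw etc', r[2])
im=cv2.imread('pics/scene0.png')[225:345,235:390];cv2.imwrite('pics/c1.png',cv2.resize(im,None,fx=5,fy=5,interpolation=3))
E
```

```text
top ((601.5438232421875, 182.52972412109375), (217.12051391601562, 240.4015655517578), 16.189355850219727)
ridge/btn 131
[-76.07832315 -59.96693433  71.15149676] [-67.15220301  -0.68216272  77.96836807]
[-78.15912885  71.8177949   71.02583156] [-60.84976757  88.98775248  73.33277421]
btn [-78.66887128  68.95141442  67.05494664] [-57.22896806  89.15806735  73.33277421]
mouse [0.39011393 0.04251379 0.01206059] [0.52988662 0.19906223 0.0498881 ] 1390
yaw etc 16.189355850219727
scene ((599.2197875976562, 183.7742156982422), (219.26614379882812, 242.55209350585938), 16.15787124633789)
ridge/btn 97
[-75.91350559 -58.82682055  71.15033184] [-64.35401326   0.24320736  77.74728323]
[-75.55852675  71.97996069  71.01250225] [-58.35388683  89.13501953  72.3933204 ]
btn [-76.87617841  68.90445486  67.00479497] [-57.22935443  90.56371163  72.3933204 ]
mouse [0.38853191 0.05046508 0.01205444] [0.48513328 0.10674843 0.03642027] 621
yaw etc 16.15787124633789
```

View pics/c1.png

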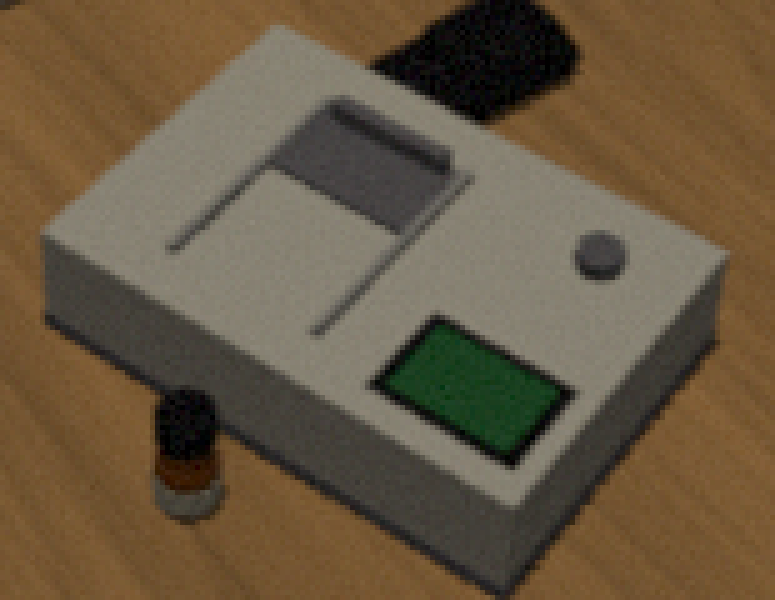

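Crop: ridge at the cover's front edge, rails on both sides, run button clear to the left, and mouse close to the front. The vial contaminated the fit, so I'll refit without it.

```bash
python3 - <<'E'
from h import *
from rig import camera_params
for n,roi in [('top',(120,110,160,130)),('scene',(235,225,155,120))]:
    p=camera_params(n);d=np.load(f'pics/{n}0.npy');W=world(d,p)
    x,y,w,h=roi;Wc=W[y:y+h,x:x+w];S=Wc.reshape(-1,3)
    m=((Wc[...,2]>.056)&(Wc[...,2]<.08)).astype(np.uint8)
    m=cv2.morphologyEx(m,cv2.MORPH_OPEN,np.ones((15,15)))
    T=Wc[m>0]
    r=cv2.minAreaRect((T[:,:2]*1000).astype(np.float32))
    a=np.deg2rad(r[2]);c=np.array(r[0])/1000;ex=np.array([np.cos(a),np.sin(a)]);ey=np.array([-ex[1],ex[0]])
    print(n,r)
    B=np.c_[(S[:,:2]-c)@ex,(S[:,:2]-c)@ey,S[:,2]]*1000
    q=B[(B[:,2]>71.5)&(B[:,2]<78)&(abs(B[:,0])<80)&(B[:,1]<40)&(B[:,1]>-80)];print('ridge',len(q),np.percentile(q,[2,50,98],axis=0).round(1).tolist())
    print('ridge line yaw',r[2]+np.rad2deg(np.polyfit(q[:,1],q[:,0],1)[0])*-1)
    q=B[(B[:,2]>68)&(abs(B[:,0])<80)&(B[:,1]>60)];print('btn',((q.min(0)+q.max(0))/2).round(1))
    # box in the z slice of the mouse / beaker extents
    q=B[(B[:,2]>8)&(B[:,2]<45)&(B[:,0]<-90)];print('mouse in box frame',q.min(0),q.max(0))
E
```

```text
top ((579.5186157226562, 176.0711212158203), (170.45498657226562, 240.6157989501953), 15.984783172607422)
ridge 107 [[-52.8, -58.9, 71.7], [-48.9, -30.0, 74.0], [-44.7, -2.5, 76.8]]
ridge line yaw 16.606899767205377
btn [-45.8  79.1  70.7]
mouse in box frame [-158.94811382  -97.26454123    9.95200047] [-90.14061552  31.31903918  42.06671794]
scene ((577.204345703125, 176.92962646484375), (173.2274627685547, 240.42669677734375), 16.18144989013672)
ridge 77 [[-51.5, -56.7, 71.7], [-46.2, -28.5, 74.2], [-42.4, -0.5, 76.8]]
ridge line yaw 16.708485181824283
btn [-44.   80.2  70.2]
mouse in box frame [-203.45815373  -92.79454977    8.32914777] [-116.72285497  -18.21820767   36.420268  ]
```

>>> {"api": "apply_moves", "payload": {"motion": [{"tx": -3.5,"ty": -1.9,"tz": 0,"turn": -7,"jaw": -1},{"tx": -7,"ty": -3.7,"tz": 0,"turn": -14,"jaw": -1},{"tx": -10.5,"ty": -5.6,"tz": 0,"turn": -21,"jaw": -1},{"tx": -14,"ty": -7.4,"tz": 0,"turn": -28,"jaw": -1},{"tx": -17.5,"ty": -9.3,"tz": 0,"turn": -35,"jaw": -1}], "squeeze": 20}}

```text
time_s: 0.52
position: [0.3493, 0.3448, 0.2476]
tool_rot: [[-0.994, -0.107, -0.001], [-0.107, 0.994, -0.001], [0.001, -0.001, -1.0]]
ft_force: [-0.3, 0.8, 0.1]
grip_width: 0.0256
```

```bash
cat > g.py <<'E'
import sys,numpy as np
from rig import telemetry
C=np.array([.5785,.1765]);YAW=16.2
a=np.deg2rad(YAW);EX=np.array([np.cos(a),np.sin(a)]);EY=np.array([-EX[1],EX[0]])
def go(bx,by,z):
    s=telemetry.observe();p=s['position'];R=s['tool_rot']
    t=C+EX*bx/1e3+EY*by/1e3;d=(np.r_[t,z]-p)@R*100
    yaw=np.rad2deg(np.arctan2(R[1,0],R[0,0]))
    turn=-((YAW+180-yaw+180)%360-180)
    print('t',s['time_s'],'p',p.round(4),'box',((p[:2]-C)@np.c_[EX,EY]*1e3).round(1),'F',s['ft_force'].round(2),'w',s['grip_width'],'qv',np.abs(s['qvel']).max().round(2));print('move cm',d.round(2),'turn',turn.round(2))
if __name__=='__main__': go(*map(float,sys.argv[1:]))
E
python3 g.py -80 -30 .13
```

```text
t 0.5167 p [0.3493 0.3448 0.2476] box [-173.2  225.5] F [-0.29  0.78  0.12] w 0.025630710839434752 qv 124.92
move cm [-13.65 -23.52  11.77] turn -10.05
```

>>> {"api": "apply_moves", "payload": {"motion": [{"tx": -2,"ty": -3.5,"tz": 0,"turn": -4,"jaw": -1},{"tx": -4,"ty": -7,"tz": 0,"turn": -8,"jaw": -1},{"tx": -6,"ty": -10.5,"tz": 2,"turn": -10,"jaw": -1},{"tx": -8,"ty": -14,"tz": 4,"turn": -10,"jaw": -1},{"tx": -10,"ty": -17.2,"tz": 6,"turn": -10,"jaw": -1}]}}

```text
time_s: 0.93
position: [0.4635, 0.188, 0.1907]
tool_rot: [[-0.961, -0.278, -0.001], [-0.278, 0.961, -0.001], [0.001, -0.001, -1.0]]
ft_force: [1.6, 1.2, -0.2]
grip_width: -0.0002
```

```bash
python3 g.py -80 -30 .13
```

```text
t 0.9333 p [0.4635 0.188  0.1907] box [-107.2   43.1] F [ 1.63  1.22 -0.16] w -0.00019007938744189346 qv 46.33
move cm [-2.74 -7.3   6.07] turn -0.05
```

>>> {"api": "apply_moves", "payload": {"motion": [{"tx": -1.0,"ty": -2.4,"tz": 2,"turn": 0,"jaw": -1},{"tx": -2.0,"ty": -4.8,"tz": 4,"turn": 0,"jaw": -1},{"tx": -2.7,"ty": -7.3,"tz": 6,"turn": 0,"jaw": -1},{"tx": -2.7,"ty": -7.3,"tz": 6,"turn": 0,"jaw": -1},{"tx": -2.7,"ty": -7.3,"tz": 6,"turn": 0,"jaw": -1}]}}

```text
time_s: 1.35
position: [0.5096, 0.1245, 0.1297]
tool_rot: [[-0.961, -0.276, -0.004], [-0.276, 0.961, -0.001], [0.004, -0.0, -1.0]]
ft_force: [-0.0, 0.2, 1.0]
grip_width: -0.0002
```

```bash
python3 g.py -80 -30 .085; python3 - <<'E'
from h import *
from rig import get_image,camera_params
o=[]
for n in ['scene','wrist']:
    p=camera_params(n);im,d=get_image(n);cv2.imwrite(f'pics/{n}1.png',im[:,:,::-1]);np.save(f'pics/{n}1.npy',d);print(n,p)
    o.append(im[:,:,::-1])
s=o[0][150:360,220:500];cv2.imwrite('pics/m1.png',np.vstack([cv2.resize(s,(400,300)),cv2.resize(o[1],(400,300))]))
E
```

```text
t 1.35 p [0.5096 0.1245 0.1297] box [-80.7 -30.7] F [-0.01  0.21  1.02] w -0.0002467070006484951 qv 2.46
move cm [-0.09  0.07  4.47] turn -0.18
scene {'fx': 503.8639406115982, 'fy': 503.8639406115982, 'cx': 281.0501042225691, 'cy': 212.65253555427142, 'rvec': array([ 0.81457392,  2.49419147, -1.16871168]), 'tvec': array([ 0.42548866, -0.13394919,  1.48883084])}
wrist {'fx': 309.6024809464903, 'fy': 309.6024809464903, 'cx': 275.5472101551933, 'cy': 207.93923462098292, 'rvec': array([-1.76641367, -2.35178004, -0.35473088]), 'tvec': array([ 0.02103416, -0.50401662,  0.11357764])}
```

View pics/m1.png

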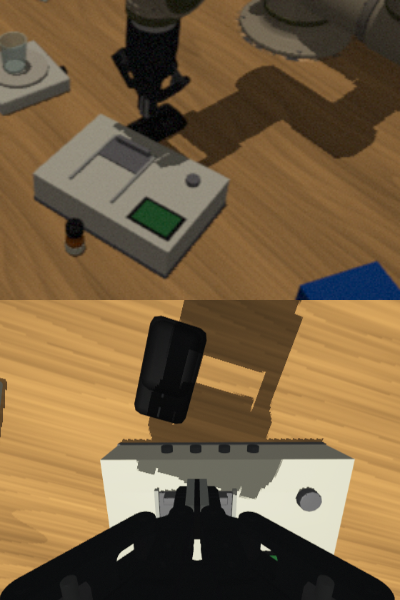

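The fingers hover just in front of the ridge, with the mouse clear of them. The wrist camera looks from the front. Next I'll read the actual fingertip height from depth.

```bash
python3 - <<'E'
from h import *
from rig import camera_params
from g import C,EX,EY
for n in ['scene','wrist']:
    p=camera_params(n);d=np.load(f'pics/{n}1.npy');S=world(d,p)[d>0]
    B=np.c_[(S[:,:2]-C)@EX,(S[:,:2]-C)@EY,S[:,2]]*1e3
    q=B[(abs(B[:,0]+80)<25)&(abs(B[:,1]+30)<40)&(B[:,2]>90)]
    print(n,len(q),np.percentile(q[:,2],[0,1,3,6]).round(1))
    for lo in range(90,160,8):
        k=q[(q[:,2]>=lo)&(q[:,2]<lo+8)]
        if len(k)>3: print(lo,len(k),np.percentile(k,5,axis=0).round(1),np.percentile(k,95,axis=0).round(1))
E
```

```text
scene 2077 [114.  122.7 130.8 143.7]
114 16 [-76.4 -35.1 114.9] [-69.4 -20.3 121.2]
122 41 [-84.8 -39.1 122.6] [-69.1 -14.6 129.4]
130 41 [-87.7 -40.3 130.2] [-69.8 -14.  137.7]
138 36 [-81.1 -39.9 138.3] [-69.6 -14.3 145.1]
146 27 [-76.7 -35.8 146.4] [-68.6 -13.8 153.3]
154 56 [-76.5 -52.7 154.6] [-68.3  -2.3 161.1]
wrist 35814 [118.4 127.2 138.8 152.4]
114 91 [-92.7 -37.1 118.7] [-88.  -21.3 121.9]
122 420 [-92.6 -40.7 122.6] [-87.9 -17.1 129.5]
130 518 [-92.6 -41.2 130.5] [-87.7 -16.3 137.6]
138 601 [-92.7 -41.3 138.5] [-87.9 -16.5 145.5]
146 760 [-92.6 -33.9 146.6] [-72.2 -23.5 153.1]
154 1207 [-94.9 -49.6 155.3] [-78.8  -8.1 161.8]
```

>>> {"api": "apply_moves", "payload": {"motion": [{"tx": -0.1,"ty": 0.1,"tz": 1.5,"turn": 0,"jaw": -1},{"tx": -0.1,"ty": 0.1,"tz": 3,"turn": 0,"jaw": -1},{"tx": -0.1,"ty": 0.1,"tz": 4,"turn": 0,"jaw": -1},{"tx": -0.1,"ty": 0.1,"tz": 4.5,"turn": 0,"jaw": -1},{"tx": -0.1,"ty": 0.1,"tz": 4.5,"turn": 0,"jaw": -1}]}}

```text
time_s: 1.87
position: [0.5096, 0.128, 0.0863]
tool_rot: [[-0.96, -0.28, -0.001], [-0.28, 0.96, -0.001], [0.001, -0.001, -1.0]]
ft_force: [-0.7, -0.4, 0.5]
grip_width: -0.0002
```

```bash
python3 g.py -55 -30 .084
```

```text
t 1.8667 p [0.5096 0.128  0.0863] box [-79.7 -27.4] F [-0.71 -0.41  0.5 ] w -0.00016276599034565107 qv 1.42
move cm [-2.47 -0.26  0.22] turn 0.05
```

>>> {"api": "apply_moves", "payload": {"motion": [{"tx": -0.6,"ty": -0.2,"tz": 0.2,"turn": 0,"jaw": -1},{"tx": -1.2,"ty": -0.2,"tz": 0.2,"turn": 0,"jaw": -1},{"tx": -1.8,"ty": -0.2,"tz": 0.2,"turn": 0,"jaw": -1},{"tx": -2.3,"ty": -0.2,"tz": 0.2,"turn": 0,"jaw": -1},{"tx": -2.8,"ty": -0.2,"tz": 0.2,"turn": 0,"jaw": -1}]}}

```text
time_s: 2.28
position: [0.5376, 0.134, 0.0845]
tool_rot: [[-0.96, -0.28, -0.001], [-0.28, 0.96, -0.001], [0.001, -0.001, -1.0]]
ft_force: [-2.6, -1.0, 1.4]
grip_width: -0.0002
```

```bash
python3 g.py -15 -30 .084
```

```text
t 2.2833 p [0.5376 0.134  0.0845] box [-51.1 -29.4] F [-2.62 -0.98  1.37] w -0.00016465194124663115 qv 9.63
move cm [-3.61 -0.07  0.05] turn 0.05
```

>>> {"api": "apply_moves", "payload": {"motion": [{"tx": -0.7,"ty": -0.1,"tz": 0,"turn": 0,"jaw": -1},{"tx": -1.4,"ty": -0.1,"tz": 0,"turn": 0,"jaw": -1},{"tx": -2.1,"ty": -0.1,"tz": 0,"turn": 0,"jaw": -1},{"tx": -2.8,"ty": -0.1,"tz": 0,"turn": 0,"jaw": -1},{"tx": -3.4,"ty": -0.1,"tz": 0,"turn": 0,"jaw": -1}]}}

```text
time_s: 2.7
position: [0.5713, 0.1428, 0.0844]
tool_rot: [[-0.96, -0.28, -0.001], [-0.28, 0.96, -0.001], [0.001, -0.001, -1.0]]
ft_force: [-1.7, 0.1, 1.4]
grip_width: -0.0
```

```bash
python3 g.py -8 -30 .084; python3 - <<'E'
from h import *
from rig import get_image,camera_params
p=camera_params('top');im,d=get_image('top');cv2.imwrite('pics/top2.png',im[:,:,::-1]);np.save('pics/top2.npy',d)
E
```

```text
t 2.7 p [0.5713 0.1428 0.0844] box [-16.3 -30.3] F [-1.71  0.06  1.37] w -2.4881458803140856e-05 qv 12.12
move cm [-0.83  0.03  0.04] turn 0.05
```

Opening is now about 48 mm. I'll ease toward the stop.

>>> {"api": "apply_moves", "payload": {"motion": [{"tx": -0.2,"ty": 0,"tz": 0,"turn": 0,"jaw": -1},{"tx": -0.4,"ty": 0,"tz": 0,"turn": 0,"jaw": -1},{"tx": -0.6,"ty": 0,"tz": 0,"turn": 0,"jaw": -1},{"tx": -0.8,"ty": 0,"tz": 0,"turn": 0,"jaw": -1},{"tx": -0.8,"ty": 0,"tz": 0,"turn": 0,"jaw": -1}]}}

```text
time_s: 3.17
position: [0.5801, 0.1452, 0.0844]
tool_rot: [[-0.96, -0.28, 0.001], [-0.28, 0.96, -0.001], [-0.0, -0.001, -1.0]]
ft_force: [0.3, -0.1, 0.1]
grip_width: -0.0004
```

```bash
python3 g.py -5 -30 .084
```

```text
t 3.1667 p [0.5801 0.1452 0.0844] box [ -7.2 -30.5] F [ 0.29 -0.13  0.11] w -0.00043355860302367723 qv 0.64
move cm [-0.22  0.05  0.04] turn 0.05
```

>>> {"api": "apply_moves", "payload": {"motion": [{"tx": -0.1,"ty": 0,"tz": 0,"turn": 0,"jaw": -1},{"tx": -0.2,"ty": 0,"tz": 0,"turn": 0,"jaw": -1},{"tx": -0.3,"ty": 0,"tz": 0,"turn": 0,"jaw": -1},{"tx": -0.3,"ty": 0,"tz": 0,"turn": 0,"jaw": -1}]}}

```text
time_s: 3.5
position: [0.5831, 0.1461, 0.0844]
tool_rot: [[-0.96, -0.28, 0.001], [-0.28, 0.96, -0.001], [-0.001, -0.001, -1.0]]
ft_force: [-0.0, 0.7, 0.6]
grip_width: -0.0001
```

```bash
python3 g.py -60 -30 .12
```

```text
t 3.5 p [0.5831 0.1461 0.0844] box [ -4.  -30.5] F [-0.03  0.69  0.63] w -9.611092481877981e-05 qv 0.42
move cm [ 5.6   0.05 -3.56] turn 0.05
```

>>> {"api": "apply_moves", "payload": {"motion": [{"tx": 0.5,"ty": 0,"tz": 0,"turn": 0,"jaw": -1},{"tx": 1.2,"ty": 0,"tz": -1.5,"turn": 0,"jaw": -1},{"tx": 2.6,"ty": 0,"tz": -4,"turn": 0,"jaw": -1},{"tx": 2.6,"ty": 0,"tz": -7,"turn": 0,"jaw": -1},{"tx": 2.6,"ty": 0,"tz": -9,"turn": 0,"jaw": -1}]}}

```text
time_s: 3.92
position: [0.558, 0.1387, 0.1771]
tool_rot: [[-0.96, -0.28, 0.004], [-0.28, 0.96, -0.001], [-0.003, -0.002, -1.0]]
ft_force: [0.6, -0.4, 0.7]
grip_width: -0.0002
```

```bash
python3 g.py -30 -30 .12; python3 - <<'E'
from h import *
from rig import get_image,camera_params
o={}
for n in ['scene','wrist']:
    p=camera_params(n);im,d=get_image(n);cv2.imwrite(f'pics/{n}3.png',im[:,:,::-1]);np.savez(f'pics/{n}3.npz',d=d,**p);o[n]=im[:,:,::-1]
s=o['scene'][225:345,235:390];cv2.imwrite('pics/m3.png',np.vstack([cv2.resize(s,(400,300),interpolation=3),cv2.resize(o['wrist'],(400,300))]))
E
```

```text
t 3.9167 p [0.558  0.1387 0.1771] box [-30.2 -30.6] F [ 0.63 -0.39  0.69] w -0.00017869427744411352 qv 31.43
move cm [-0.    0.07  5.71] turn 0.04
```

View pics/m3.png

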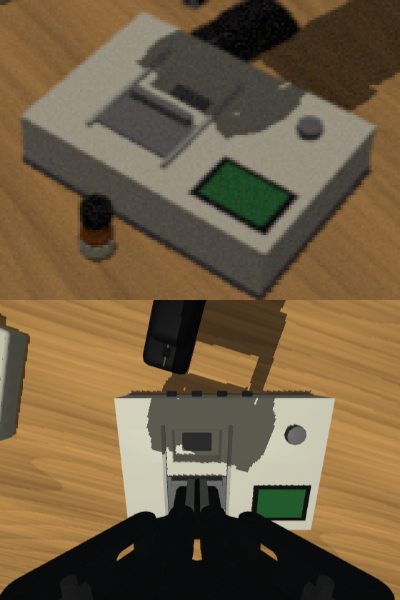

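The cover is open, the well is bare, and the key shows at about wrist pixel (276,197). I'll measure the key, ridge and box.

```bash
python3 - <<'E'
from h import *
from g import C,EX,EY
for n in ['scene','wrist']:
    p=np.load(f'pics/{n}3.npz');d=p['d'];W=world(d,p)
    B=np.dstack([(W[...,:2]-C)@EX,(W[...,:2]-C)@EY,W[...,2]])*1e3;B[d==0]=999
    g=cv2.imread(f'pics/{n}3.png',0)
    near=(abs(B[...,0]+30)<40)&(abs(B[...,1]+30)<45)
    z=B[...,2]
    for nm,m in [('key',near&(z>39)&(z<48)),('floor',near&(z<39)&(z>30)),('ridge',(z>71)&(z<77)&(abs(B[...,0])<40)&(abs(B[...,1]+30)<32)),('btn',(z>66)&(z<74)&(abs(B[...,1]-80)<16)&(abs(B[...,0]+45)<20))]:
        q=B[m]
        if len(q)>5: print(n,nm,len(q),np.percentile(q,[2,50,98],axis=0).round(1).tolist())
    m=((z>56)&(z<66)&(abs(B[...,0])<110)&(abs(B[...,1])<140)).astype(np.uint8)
    m=cv2.morphologyEx(m,cv2.MORPH_OPEN,np.ones((7,7)));T=B[m>0]
    if len(T):print(n,cv2.minAreaRect(T[:,:2].astype(np.float32)))
    if n=='wrist':
        q=near&(g<70)&(z<60);print('dark',np.percentile(B[q],[2,50,98],axis=0).round(1).tolist())
E
```

```text
scene key 163 [[-52.2, -57.3, 39.4], [-38.0, -30.3, 43.8], [-25.0, -10.1, 47.7]]
scene floor 49 [[-52.6, -57.6, 33.2], [-48.7, -49.3, 37.2], [-31.0, -13.1, 38.8]]
scene ridge 92 [[6.0, -56.6, 71.2], [11.8, -27.4, 73.5], [15.8, 0.2, 76.3]]
scene btn 69 [[-54.4, 71.6, 66.3], [-43.7, 82.2, 69.6], [-34.5, 90.7, 72.7]]
scene ((-0.620208740234375, 1.3696212768554688), (175.39431762695312, 241.39710998535156), 0.27037110924720764)
wrist key 1333 [[-41.9, -58.8, 39.3], [-29.5, -31.1, 44.5], [-11.6, -2.9, 47.3]]
wrist floor 1156 [[-44.0, -58.5, 35.2], [-25.4, -30.3, 36.6], [-11.6, -3.3, 38.6]]
wrist ridge 448 [[5.7, -59.8, 71.4], [8.9, -30.5, 74.4], [13.7, -1.8, 75.8]]
wrist btn 616 [[-56.2, 68.6, 66.8], [-47.1, 77.8, 70.5], [-37.0, 87.9, 71.9]]
wrist ((-0.999908447265625, -0.693267822265625), (170.16285705566406, 241.0926513671875), 0.15348868072032928)
dark [[-41.9, -47.9, 39.3], [-32.0, -31.1, 44.5], [-20.3, -13.6, 45.9]]
```

>>> {"api": "apply_moves", "payload": {"motion": [{"tx": 0.1,"ty": 0,"tz": 3,"turn": 0,"jaw": -1},{"tx": 0.1,"ty": 0,"tz": 6,"turn": 0,"jaw": -1},{"tx": 0.1,"ty": 0,"tz": 8.5,"turn": 0,"jaw": -1},{"tx": 0.1,"ty": 0,"tz": 9.7,"turn": 0,"jaw": -1},{"tx": 0.1,"ty": 0,"tz": 9.7,"turn": 0,"jaw": -1}]}}

```text
time_s: 4.43
position: [0.5574, 0.1383, 0.0777]
tool_rot: [[-0.96, -0.28, 0.003], [-0.28, 0.96, -0.001], [-0.002, -0.001, -1.0]]
ft_force: [-0.7, -0.3, -0.4]
grip_width: -0.0001
```

```bash
python3 g.py -31 -30.5 .064
```

```text
t 4.4333 p [0.5574 0.1383 0.0777] box [-30.9 -30.8] F [-0.72 -0.32 -0.44] w -0.0001233131301998067 qv 3.38
move cm [0.01 0.03 1.37] turn 0.04
```

>>> {"api": "apply_moves", "payload": {"motion": [{"tx": 0,"ty": 0,"tz": 0.6,"turn": 0,"jaw": -1},{"tx": 0,"ty": 0,"tz": 1.1,"turn": 0,"jaw": -1},{"tx": 0,"ty": 0,"tz": 1.5,"turn": 0,"jaw": -1},{"tx": 0,"ty": 0,"tz": 1.5,"turn": 0,"jaw": -1},{"tx": 0,"ty": 0,"tz": 1.5,"turn": 0,"jaw": -1}]}}

```text
time_s: 4.85
position: [0.5576, 0.1383, 0.063]
tool_rot: [[-0.96, -0.28, 0.003], [-0.28, 0.96, -0.001], [-0.003, -0.002, -1.0]]
ft_force: [-1.0, -0.6, 0.4]
grip_width: -0.0002
```

```bash
python3 g.py -31 -30.5 .056
```

```text
t 4.85 p [0.5576 0.1383 0.063 ] box [-30.7 -30.8] F [-1.   -0.63  0.38] w -0.00021410604153923073 qv 0.35
move cm [0.03 0.03 0.7 ] turn 0.04
```

>>> {"api": "apply_moves", "payload": {"motion": [{"tx": 0,"ty": 0,"tz": 0.2,"turn": 0,"jaw": -1},{"tx": 0,"ty": 0,"tz": 0.4,"turn": 0,"jaw": -1},{"tx": 0,"ty": 0,"tz": 0.6,"turn": 0,"jaw": -1},{"tx": 0,"ty": 0,"tz": 0.7,"turn": 0,"jaw": -1},{"tx": 0,"ty": 0,"tz": 0.7,"turn": 0,"jaw": -1}]}}

```text
time_s: 5.27
position: [0.558, 0.1383, 0.0562]
tool_rot: [[-0.96, -0.28, 0.004], [-0.28, 0.96, -0.001], [-0.004, -0.002, -1.0]]
ft_force: [0.1, 1.0, 3.5]
grip_width: 0.0001
```

```bash
python3 g.py -31 -30.5 .056
```

```text
t 5.2667 p [0.558  0.1383 0.0562] box [-30.3 -30.9] F [0.07 1.   3.49] w 6.491441246279984e-05 qv 0.29
move cm [0.07 0.04 0.02] turn 0.04
```

>>> {"api": "apply_moves", "payload": {"motion": [{"tx": 0.05,"ty": 0,"tz": 0.1,"turn": 0,"jaw": -1},{"tx": 0.05,"ty": 0,"tz": 0.2,"turn": 0,"jaw": -1},{"tx": 0.05,"ty": 0,"tz": 0.2,"turn": 0,"jaw": -1},{"tx": 0.05,"ty": 0,"tz": 0.2,"turn": 0,"jaw": -1}]}}

```text
time_s: 5.6
position: [0.558, 0.1384, 0.0558]
tool_rot: [[-0.96, -0.28, 0.007], [-0.28, 0.96, -0.0], [-0.006, -0.002, -1.0]]
ft_force: [-2.7, -0.5, 15.3]
grip_width: 0.0002
```

```bash
python3 g.py -31 -30.5 .056
```

```text
t 5.6 p [0.558  0.1384 0.0558] box [-30.3 -30.9] F [-2.67 -0.51 15.25] w 0.00016016322308754166 qv 0.09
move cm [ 0.07  0.04 -0.02] turn 0.04
```

Bottomed out at 15 N. Now I'll hold it there.

>>> {"api": "apply_moves", "payload": {"motion": [{"tx": 0,"ty": 0,"tz": 0.1,"turn": 0,"jaw": -1},{"tx": 0,"ty": 0,"tz": 0.1,"turn": 0,"jaw": -1},{"tx": 0,"ty": 0,"tz": 0.1,"turn": 0,"jaw": -1},{"tx": 0,"ty": 0,"tz": 0.1,"turn": 0,"jaw": -1},{"tx": 0,"ty": 0,"tz": 0.1,"turn": 0,"jaw": -1}]}}

```text
time_s: 6.02
position: [0.558, 0.1384, 0.0559]
tool_rot: [[-0.96, -0.28, 0.007], [-0.28, 0.96, -0.001], [-0.007, -0.003, -1.0]]
ft_force: [-3.7, -0.9, 12.0]
grip_width: 0.0
```

>>> {"api": "apply_moves", "payload": {"motion": [{"tx": 0,"ty": 0,"tz": 0.1,"turn": 0,"jaw": -1},{"tx": 0,"ty": 0,"tz": 0.1,"turn": 0,"jaw": -1},{"tx": 0,"ty": 0,"tz": 0.1,"turn": 0,"jaw": -1},{"tx": 0,"ty": 0,"tz": 0.1,"turn": 0,"jaw": -1},{"tx": 0,"ty": 0,"tz": 0.1,"turn": 0,"jaw": -1}]}}

```text
time_s: 6.43
position: [0.558, 0.1384, 0.0559]
tool_rot: [[-0.96, -0.28, 0.008], [-0.28, 0.96, -0.001], [-0.007, -0.003, -1.0]]
ft_force: [-2.9, -0.0, 12.0]
grip_width: -0.0001
```

>>> {"api": "apply_moves", "payload": {"motion": [{"tx": 0,"ty": 0,"tz": 0.1,"turn": 0,"jaw": -1},{"tx": 0,"ty": 0,"tz": 0.1,"turn": 0,"jaw": -1},{"tx": 0,"ty": 0,"tz": 0.1,"turn": 0,"jaw": -1},{"tx": 0,"ty": 0,"tz": 0.1,"turn": 0,"jaw": -1},{"tx": 0,"ty": 0,"tz": 0.1,"turn": 0,"jaw": -1}]}}

```text
time_s: 6.85
position: [0.558, 0.1384, 0.0559]
tool_rot: [[-0.96, -0.28, 0.009], [-0.28, 0.96, -0.001], [-0.008, -0.003, -1.0]]
ft_force: [-2.5, 0.3, 11.7]
grip_width: 0.0
```

>>> {"api": "apply_moves", "payload": {"motion": [{"tx": 0,"ty": 0,"tz": 0.1,"turn": 0,"jaw": -1},{"tx": 0,"ty": 0,"tz": 0.1,"turn": 0,"jaw": -1},{"tx": 0,"ty": 0,"tz": 0.1,"turn": 0,"jaw": -1},{"tx": 0,"ty": 0,"tz": 0.1,"turn": 0,"jaw": -1},{"tx": 0,"ty": 0,"tz": 0.1,"turn": 0,"jaw": -1}]}}

```text
time_s: 7.27
position: [0.558, 0.1384, 0.0559]
tool_rot: [[-0.96, -0.28, 0.009], [-0.28, 0.96, -0.001], [-0.009, -0.003, -1.0]]
ft_force: [-2.7, -0.3, 10.6]
grip_width: 0.0003
```

>>> {"api": "apply_moves", "payload": {"motion": [{"tx": 0,"ty": 0,"tz": 0.1,"turn": 0,"jaw": -1},{"tx": 0,"ty": 0,"tz": 0.1,"turn": 0,"jaw": -1},{"tx": 0,"ty": 0,"tz": 0.1,"turn": 0,"jaw": -1},{"tx": 0,"ty": 0,"tz": 0.1,"turn": 0,"jaw": -1},{"tx": 0,"ty": 0,"tz": 0.1,"turn": 0,"jaw": -1}]}}

```text
time_s: 7.68
position: [0.558, 0.1384, 0.0559]
tool_rot: [[-0.96, -0.28, 0.01], [-0.28, 0.96, -0.001], [-0.009, -0.004, -1.0]]
ft_force: [-2.8, -0.4, 11.6]
grip_width: -0.0003
```

```bash
python3 g.py -31 -30.5 .12
```

```text
t 7.6833 p [0.558  0.1384 0.0559] box [-30.3 -30.9] F [-2.84 -0.45 11.58] w -0.0002696556020368092 qv 0.13
move cm [ 0.01  0.01 -6.41] turn 0.08
```

>>> {"api": "apply_moves", "payload": {"motion": [{"tx": 0,"ty": 0,"tz": -0.5,"turn": 0,"jaw": -1},{"tx": 0,"ty": 0,"tz": -1.5,"turn": 0,"jaw": -1},{"tx": 0,"ty": 0,"tz": -4,"turn": 0,"jaw": -1},{"tx": 0,"ty": 0,"tz": -7,"turn": 0,"jaw": -1},{"tx": 0,"ty": 0,"tz": -10,"turn": 0,"jaw": -1}]}}

```text
time_s: 8.1
position: [0.5563, 0.1384, 0.1571]
tool_rot: [[-0.96, -0.28, 0.008], [-0.28, 0.96, -0.001], [-0.007, -0.003, -1.0]]
ft_force: [0.4, 0.1, 0.1]
grip_width: 0.0002
```

>>> {"api": "apply_moves", "payload": {"motion": [{"tx": 2,"ty": 0,"tz": -3,"turn": 0,"jaw": -1},{"tx": 5,"ty": 0,"tz": -6,"turn": 0,"jaw": -1},{"tx": 8,"ty": 0,"tz": -8,"turn": 0,"jaw": -1},{"tx": 8,"ty": 0,"tz": -8,"turn": 0,"jaw": -1},{"tx": 8,"ty": 0,"tz": -8,"turn": 0,"jaw": -1}]}}

```text
time_s: 8.52
position: [0.4782, 0.1159, 0.2381]
tool_rot: [[-0.96, -0.28, 0.01], [-0.28, 0.96, -0.001], [-0.01, -0.004, -1.0]]
ft_force: [0.7, -0.2, -0.2]
grip_width: -0.0002
```

```bash
python3 g.py -31 -30.5 .12; python3 - <<'E'
from h import *
from rig import get_image,camera_params
from g import C,EX,EY
o={}
for n in ['scene','wrist']:
    p=camera_params(n);im,d=get_image(n);o[n]=im[:,:,::-1];W=world(d,p)
    B=np.dstack([(W[...,:2]-C)@EX,(W[...,:2]-C)@EY,W[...,2]])*1e3;B[d==0]=999;z=B[...,2]
    c=(abs(B[...,0]+31)<7)&(abs(B[...,1]+31)<12)
    print(n,'key z',np.percentile(z[c],[10,50,90]).round(1),'n',c.sum())
    q=B[(z>71)&(z<77)&(abs(B[...,0])<40)&(abs(B[...,1]+30)<32)];print('ridge',np.percentile(q,[2,50,98],axis=0).round(1).tolist() if len(q) else 0)
    q=B[(abs(B[...,1]-79)<6)&(abs(B[...,0]+45)<5)];print('btn z',np.percentile(q[:,2],90).round(1))
    m=((z>56)&(z<66)&(abs(B[...,0])<110)&(abs(B[...,1])<140)).astype(np.uint8)
    m=cv2.morphologyEx(m,cv2.MORPH_OPEN,np.ones((7,7)));print(cv2.minAreaRect(B[m>0][:,:2].astype(np.float32)))
cv2.imwrite('pics/m4.png',np.vstack([cv2.resize(o['scene'],(400,300)),cv2.resize(o['wrist'],(400,300))]))
E
```

```text
t 8.5167 p [0.4782 0.1159 0.2381] box [-113.2  -30.2] F [ 0.7  -0.23 -0.17] w -0.00017298224785581608 qv 3.85
move cm [-8.11  0.   11.89] turn 0.06
scene key z [42.6 44.  45.6] n 48
ridge [[5.9, -55.9, 71.1], [11.6, -26.8, 73.4], [15.3, 1.3, 76.2]]
btn z 70.6
((-0.44129180908203125, 0.873046875), (242.18817138671875, 174.55223083496094), 89.92622375488281)Traceback (most recent call last):
  File "<stdin>", line 9, in <module>
    return _quantile_unchecked(
        a, q, axis, out, overwrite_input, method, keepdims, weights)
    return _ureduce(a,
                    func=_quantile_ureduce_func,
    ...<5 lines>...
                    overwrite_input=overwrite_input,
                    method=method)
    r = func(a, **kwargs)
    result = _quantile(arr,
                       quantiles=q,
    ...<2 lines>...
                       out=out,
                       weights=wgt)
    slices_having_nans = np.isnan(arr[-1, ...])
                                  ~~~^^^^^^^^^
IndexError: index -1 is out of bounds for axis 0 with size 0
```

The scene camera has the key back up at 44.0 mm, the cover open, the run button up and the box unmoved. The wrist camera no longer sees the key, which is why that script stopped. The arm is clear and at rest, so I'll hand in.

```bash
python3 -c "
from rig import close_job;print(close_job())"
```

```text
the job is handed in; nothing more can be done
None
```

I pushed the cover fully open with the closed fingertips and pressed the reset key to its stop. I held it there for about 2.4 s at 10–15 N, then withdrew straight up and handed the job in at about 8.6 s of the 43 s.

Last checks, from the scene camera after withdrawing:

| Item | Reading | Meaning |
|---|---|---|
| Reset key top | 44.0 mm above the bench | sprung back up |
| Cover ridge front face | x about +6 mm in the box frame | about 59 mm of 60 mm open |
| Run button top | 70.6 mm above the bench | up |
| Box | within about 1 mm of where it started | not shoved |
| Force on the tool | about 0.7 N, within noise | touching nothing |

- **Failed check:** the final wrist-camera reading failed because the key was out of its view, so there is no second-view confirmation and no final picture.
- **Not measured:** I did not re-measure the stirrer, beaker, vial and mouse at the end. The arm's path stayed clear of all four.

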